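Turn the wax palette up to full heat

ROBOT

A 6-joint arm with a two-finger parallel gripper is mounted at the origin on the work surface. World frame = base frame: x ahead of the robot, y to its left, z up, the work surface at z = 0. Lengths are in mm, angles in degrees, forces in N, time in s.
With the tool pointing down it reaches from about 350 to 775 mm from the base axis. Payload 5.5 kg.
Tool frame: the origin (TCP) lies midway between the tips of the shut fingers; the grasp point (between the pads) lies 19 mm behind it; z points along the fingers, y is the direction in which the jaws open and shut (so a half turn about z gives the same grasp; the last joint's range is limited). The gripper opens to 85 mm and grips with 20 to 120 N. Pads are 22 mm wide; open, the fingers measure 114 mm over their backs; the gripper's body (76 mm by 85 mm) begins 54 mm behind the grasp point. The pads swing forward as they close: fully open they stand 13 mm farther back than shut.
Start: joints at [-76.123, 17.945, 2.641, 74.691, 0, 82.002], TCP at [214.239, -533.642, 231.323] pointing down, gripper open.
Joint ranges: [-158.12, 158.12], [-49.38, 96.58], [-58.88, 72.47], [-126.05, 133.96], [-84.25, 85.87], [-180, 180]. Speed limits (degrees/s): [147.25, 147.25, 180, 180, 180, 180].

INTERFACE

Orientations are given as [roll, pitch, yaw] about the fixed x, y, z axes, in that order (R = Rz(yaw) Ry(pitch) Rx(roll)).
In Python, from rig import env, cams, job_done, spotter gives the robot as it stands. The module is installed in compiled form; this text tells all that it offers.
- The arm moves only by the tool play_rows, never from a script. Its argument "commands" is a list of rows, each an object of numbers: "dx", "dy", "dz": the shift along the tool's x, y, z normalised to -1 to 1, where 1 is 400 mm; "wx", "wy", "wz": the turn, a rotation vector about the tool's x, y, z normalised to -1 to 1, where 1 is 1.5 rad; "jaw": the opening, from 0 (shut) to 1 (fully open). In form: [{"dx": .., "dy": .., "dz": .., "wx": .., "wy": .., "wz": .., "jaw": ..}, ...]. A call has 1 to 20 rows; each row is the pose to reach, as a shift and turn from the pose commanded when the call began, along the tool's axes at that moment; what a row does not reach only later rows make up. A row lasts 1/8 s, in which the tool goes at most 62.5 mm and 10.7 degrees, less where a joint would pass 70% of its speed; a pose out of reach is approached as far as the arm can. A call with a number of a shift or a turn outside -1 to 1 is refused whole. A call with a gripper value outside its range is refused whole. The fingers move at their own pace and stop on an object; "grip_force" is the grip in N (left out, the last holds). Time passes only in rows, so rows that repeat a pose let the fingers close. It gives the time, the measured TCP pose, the force and the opening at its end, in the units of the state.
- env.get_state(): the state, without advancing time (a new reading comes with each control period).
- cams.grab_frame(name): name is "scene" or "top" or "wrist"; returns a dict with "img" (420x560x3 uint8, blue, green, red), "depth" (420x560 float32, mm along the optical axis (not along the pixel's ray), 0 where there is no reading), "camera_matrix" (3x3 intrinsics, pixels), "cam_to_world" (4x4, takes a point from camera to world coordinates). Camera axes: x right, y down, z forward; pixel columns grow to the right and rows downward; lengths in mm; the calibration is good to about 2 mm. A picture is of the moment at which its call begins.
- job_done(): hands the job in, once; it reports no verdict.
Trained networks look in a picture, given as the dict that the camera call returned (one of the last four; its "shot" number tells which), for a name from the list of things; names that differ only in an ending like _2 or _b are one class to them, and where a whole thing is asked for, a point or a joint stands for the part that bears it (a point fixed in the world has none). Each returns a list of dicts, best first, with "score" (0 to 1); they miss things now and then, are a little off and sometimes report something else, mostly with a low value. They report only what shows in the picture. A call takes as long as a camera call. They do not tell look-alikes from the thing itself.
- spotter.spot_in(query, picture): "centre" ([column, row] in pixels, amid what is visible of it).
The state is a dict: "time": time; "joint_pos": joint angles; "qvel": joint speeds; "joint_efforts": joint torques, N m; "ee_pos": TCP position; "tcp_rot": TCP orientation; "contact_force": force on the tool from outside, world axes, zero at the start; "ft_torque": the same for the moment, N m; "finger_gap": opening from 0.0 (shut) to 1.0 (fully open).
Only numpy, scipy, OpenCV 4.12 (cv2) and the standard library are available. Lean on these libraries where they do the work, as an engineer would, in place of code of your own. Each camera call takes 0.05 s, during which the arm holds its last target.

TASK

The bars of cold wax in the rectangular loaf tin have to be melted. On the heated palette, push the slide lever that belongs to the plate under the loaf tin (the lever on the same side) with a fingertip, past its first notch and all the way to the stop at the far end of its slot, by the longest mark; then press the round start button between the two levers and let it go. Only push: leave the other lever off, and do not lift or shift the tins or the things lying around.

Things in the scene. Friction and masses are not known exactly. Their poses are not given: they have to be found in the camera images.
- palette: heated palette, red box 330 (its x) x 500 (its y) x 60 mm high, fixed. Origin at the centre of its underside; +x points away from the robot, +y to the robot's left (turned up to 0.28 rad). Two metal plates 210 x 225 mm side by side in y; a control strip, top 61 mm up, along the near (-x) edge has two levers, each for the plate on its side; beside each slot marks growing longer from off to full.
- plate_left (a point): centre of the top of the left plate, at palette (48, 120, 66) mm
- plate_right (a point): centre of the top of the right plate, at palette (48, -120, 66) mm
- lever_left_top (a point): centre of the top of the left slide lever's tab: black upright plate 34 mm wide across its slot (palette x), 12 mm thick along the slot (palette y), vertical faces, from 62 to 92 mm above the work surface. The slot, along palette y, lies at palette x = -115 mm and is centred on palette y = 120 mm.
- lever_left (a joint): travel of the left lever, m, to palette +y: 0 = off (right end of slot), 0.030 = first notch (warm), 0.060 = second notch at the hard end stop (full). Sprung detents: up to 8 N of push on the way to each notch; past half-way (0.015, 0.045) it snaps on into the notch, short of which it must not be left. Stays in its notch when let go. Starts within 6 mm of off.
- lever_right_top (a point): centre of the top of the right slide lever's tab: black upright plate 34 mm wide across its slot (palette x), 12 mm thick along the slot (palette y), vertical faces, from 62 to 92 mm above the work surface. The slot, along palette y, lies at palette x = -115 mm and is centred on palette y = -120 mm.
- lever_right (a joint): travel of the right lever, m, to palette +y: 0 = off (right end of slot), 0.030 = first notch (warm), 0.060 = second notch at the hard end stop (full). Sprung detents: up to 8 N of push on the way to each notch; past half-way (0.015, 0.045) it snaps on into the notch, short of which it must not be left. Stays in its notch when let go. Starts within 6 mm of off.
- start_top (a point): centre of the top of the start button, a round black cap of 28 mm diameter in a low dark housing at palette (-115, 0) mm, midway between the levers; its top is 82 mm above the work surface. It is pressed straight down.
- start (a joint): how far the start button is pressed, m: 0 = up, 0.006 = fully down at about 5 N; it counts as pressed from 0.004 and springs back when let go.
- loaf_tin: loose rectangular loaf tin with three bars of wax in it, 100 x 170 mm, 72 mm high with the wax, on one of the plates; origin at the centre of its underside, long side along its y
- round_tin: loose round tin, 90 mm diameter, 58 mm high, with two brush handles leaning out of it to about 130 mm height, on the other plate; origin at the centre of its underside
- jug: loose steel jug, 76 mm diameter, 95 mm high, with brushes up to 175 mm height, on the table near the robot's left; origin at the centre of its underside
- scraper: loose steel-bladed spatula with a wooden handle, 280 mm long, 20 mm high, lying on the table near the robot's right; origin on its underside
There are look-alikes about, which are no part of the job. Leave any turquoise look-alike of the loaf_tin alone. What is shaped like the round_tin but green is not meant.

How it is judged:
By the outcome, as a careful person would: the job done as asked, in the order asked, and still so for the second after the job is handed in, with the robot touching nothing.
It also fails if it takes over 38 s, if anything falls off the work surface, if the arm or the gripper's body presses on something with over 40 N, if the wrist force passes 120 N, or if a joint passes its speed limit or range.

## Working session

There is one attempt and no reset: what is moved stays moved. The work goes in short steps, Python scripts to look and compute and a tool call to move; the robot and the scene stay as the last step left them, time stands still between calls to the robot, and variables do not carry over. Pictures are saved under pics/ and viewed, and the job is handed in when it is done.

Besides the shell and the picture viewer there is one more tool, called after "Emit:" as name(argument=value, ...), one argument or row to a line, values as JSON. play_rows: Moves the arm, as the interface text tells. Scaled input: -1 to 1 covers 400 mm each way for a shift and 1.5 rad each way for a turn. Its arguments: {"type":"object","properties":{"commands":{"type":"array"},"grip_force":{"type":"number"}},"required":["commands"]}

```bash
mkdir -p pics; cat > h.py <<'E'
import numpy as np, cv2
def px2w(f,u,v,d=None):
    if d is None:
        p=f["depth"][int(v)-1:int(v)+2,int(u)-1:int(u)+2]; p=p[p>0]; d=np.median(p)
    K=f["camera_matrix"]; c=np.array([(u-K[0,2])/K[0,0]*d,(v-K[1,2])/K[1,1]*d,d,1])
    return (f["cam_to_world"]@c)[:3]
def w2px(f,p):
    c=np.linalg.inv(f["cam_to_world"])@np.append(p,1); K=f["camera_matrix"]
    return (K[:2,:2]@(c[:2]/c[2])+K[:2,2])
E
python3 - <<'E'
from rig import env,cams,spotter
from h import *
s=env.get_state(); print({k:s[k] for k in('time','ee_pos','tcp_rot','contact_force','finger_gap')})
for n in("top","scene"):
    f=cams.grab_frame(n); cv2.imwrite(f"pics/{n}0.png",f["img"])
    np.savez(f"{n}0.npz",**{k:f[k] for k in("img","depth","camera_matrix","cam_to_world")})
    for q in("palette","loaf_tin","round_tin","lever_left","lever_left_top","lever_right_top","start_top","jug","scraper"):
        for r in spotter.spot_in(q,f)[:3]:
            c=r["centre"]
            try: w=px2w(f,*c).round()
            except Exception as e: w=None
            print(n,q,round(r["score"],2),np.round(c),w)
print(env.get_state()['time'])
E
```

```text
{'time': 0.0, 'ee_pos': array([ 214.10629884, -533.08527665,  230.37716693]), 'tcp_rot': array([-1.79892074e+02, -1.45536716e-02,  2.18788433e+01]), 'contact_force': array([-0.06807954,  0.04786887, -0.05549816]), 'finger_gap': 0.9960743148213342}
top palette 0.59 [286. 176.] [589.  80.  65.]
top loaf_tin 0.94 [158. 285.] [247. 456.  71.]
top loaf_tin 0.86 [233. 148.] [657. 238. 140.]
top round_tin 0.65 [317. 136.] [716. -12.  73.]
top round_tin 0.59 [398. 125.] [ 775. -278.    5.]
top lever_left 0.4 [251. 203.] [500. 186.  81.]
top lever_left_top 0.37 [250. 201.] [504. 187.  85.]
top lever_right_top 0.58 [331. 198.] [519. -58.  94.]
top start_top 0.38 [280. 201.] [509.  97.  80.]
top jug 0.68 [218. 272.] [289. 281.  56.]
top scraper 0.67 [432. 279.] [ 283. -376.   12.]
top scraper 0.46 [286. 176.] [589.  82.  65.]
scene palette 0.8 [294. 270.] [681.  68.  66.]
scene loaf_tin 0.97 [403. 150.] [284. 452.  50.]
scene loaf_tin 0.62 [358. 251.] [689. 219. 133.]
scene loaf_tin 0.44 [237. 224.] [536. -61.  86.]
scene round_tin 0.97 [261. 266.] [661. -11.  67.]
scene round_tin 0.82 [152. 323.] [ 750. -283.    3.]
scene lever_right_top 0.41 [236. 222.] [534. -61.  89.]
scene start_top 0.7 [324. 202.] [493. 176.  91.]
scene start_top 0.55 [294. 212.] [509.  92.  81.]
scene jug 0.7 [346. 150.] [288. 275.  74.]
scene scraper 0.74 [144. 164.] [ 201. -326.    1.]
1.0
```

View pics/top0.png

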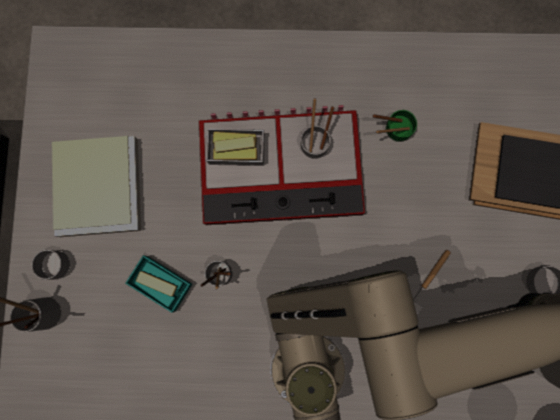

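View pics/scene0.png

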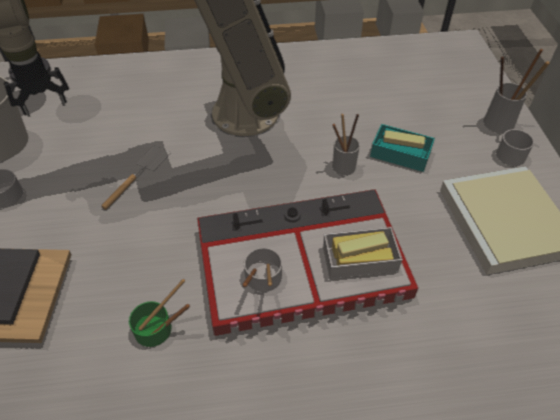

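```bash
python3 - <<'E'
from h import *
f=np.load("top0.npz"); im=f["img"][110:240,180:370]
cv2.imwrite("pics/topcrop.png",cv2.resize(im,None,fx=4,fy=4,interpolation=cv2.INTER_CUBIC))
f=np.load("scene0.npz"); im=f["img"][170:310,200:400]
cv2.imwrite("pics/scenecrop.png",cv2.resize(im,None,fx=4,fy=4,interpolation=cv2.INTER_CUBIC))
E
```

```text
(no output)
```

View pics/topcrop.png

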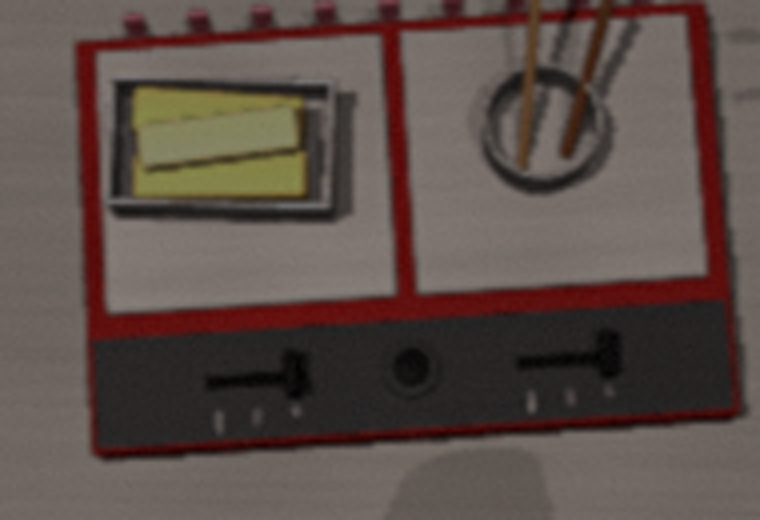

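View pics/scenecrop.png

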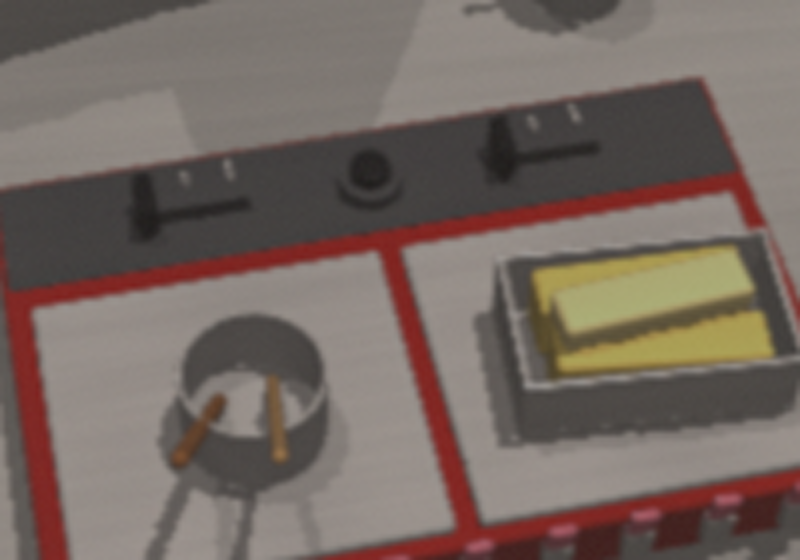

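The grey loaf tin with yellow bars is at top (236,148), on the left plate. The turquoise look-alike at (158,285) is on the table, and the green round one at (400,125) is off the palette. So the left lever is the one to push, now at top (254,203). Next I fit the palette pose.

```bash
python3 - <<'E'
from h import *
from scipy.optimize import least_squares
F={n:np.load(n+"0.npz") for n in("top","scene")}
T=lambda u,v:(u/4+180-.4,v/4+110-.4); S=lambda u,v:(u/4+200-.4,v/4+170-.4)
obs=[("top",(165,250,60),T(78,42)),("top",(165,-250,60),T(704,5)),("top",(-165,-250,60),T(739,413)),("top",(-165,250,60),T(97,453)),
("top",(-115,0,82),T(411,367)),("scene",(-115,0,82),S(372,168)),("scene",(-165,250,60),S(703,80)),("scene",(-115,150,61),S(597,148)),("top",(-115,150,61),T(208,382)),("scene",(-115,-90,61),S(247,204)),("top",(-115,-90,61),T(519,362))]
def W(p,q):
    c,s=np.cos(p[2]),np.sin(p[2]); return np.array([p[0]+c*q[0]-s*q[1],p[1]+s*q[0]+c*q[1],q[2]])
r=lambda p:np.concatenate([w2px(F[n],W(p,q))-np.array(o) for n,q,o in obs])
s=least_squares(r,[600,80,0.05],loss="soft_l1"); p=s.x; print(p,np.degrees(p[2])); print(r(p).reshape(-1,2).round(1))
for n,q in(("button",(-115,0,82)),("L0",(-115,90,92)),("Lfull",(-115,150,92)),("R0",(-115,-150,92))):
    print(n,W(p,q).round(1),[ (k,w2px(F[k],W(p,q)).round(1)) for k in F])
print("top cam", F["top"]["cam_to_world"][:3,3], "lever top depth pts",px2w(F["top"],*T(297,374)),px2w(F["scene"],*S(500,130)),px2w(F["scene"],*S(372,168)))
E
```

```text
[6.21286590e+02 1.00675575e+02 8.14518419e-02] 4.6668467764011625
[[-1.3 -0.8]
 [ 0.5 -1.2]
 [ 0.1  0.6]
 [-2.3  0.4]
 [-0.5 -0.2]
 [ 1.  -0.8]
 [ 1.9 -1.1]
 [-1.2  0.6]
 [ 1.7  0. ]
 [-1.2  0.5]
 [ 1.8  0.3]]
button [506.7  91.3  82. ] [('top', array([281.8, 201.2])), ('scene', array([293.6, 210.8]))]
L0 [499.3 181.   92. ] [('top', array([252. , 202.5])), ('scene', array([327. , 203.1]))]
Lfull [494.5 240.8  92. ] [('top', array([232.2, 203.7])), ('scene', array([348.8, 199.6]))]
R0 [518.9 -58.2  92. ] [('top', array([331.4, 197.7])), ('scene', array([236.9, 217.2]))]
top cam [ 267.15096758   47.52824098 1714.23616879] lever top depth pts [497.4123497  175.2747067   93.33906912] [494.12700512 175.72840702  90.70162042] [509.66887965  88.29406329  82.57860367]
```

Emit:
play_rows(
  commands=[
    {"dx":0.822,"dy":-0.597,"dz":0,"wx":0,"wy":0,"wz":-0.847,"jaw":0},
    {"dx":0.822,"dy":-0.597,"dz":0,"wx":0,"wy":0,"wz":-0.847,"jaw":0},
    {"dx":0.822,"dy":-0.597,"dz":0,"wx":0,"wy":0,"wz":-0.847,"jaw":0},
    {"dx":0.822,"dy":-0.597,"dz":0,"wx":0,"wy":0,"wz":-0.847,"jaw":0},
    {"dx":0.822,"dy":-0.597,"dz":0,"wx":0,"wy":0,"wz":-0.847,"jaw":0},
    {"dx":0.822,"dy":-0.597,"dz":0,"wx":0,"wy":0,"wz":-0.847,"jaw":0},
    {"dx":0.822,"dy":-0.597,"dz":0,"wx":0,"wy":0,"wz":-0.847,"jaw":0},
    {"dx":0.822,"dy":-0.597,"dz":0,"wx":0,"wy":0,"wz":-0.847,"jaw":0},
  ],
  grip_force=60,
)

```text
time: 2.0
ee_pos: [431.2, -187.7, 231.5]
tcp_rot: [180.0, 0.0, 94.9]
contact_force: [-0.6, -1.2, -1.0]
finger_gap: 0.001
```

Emit:
play_rows(
  commands=[
    {"dx":0.817,"dy":0.248,"jaw":0},
    {"dx":0.817,"dy":0.248,"jaw":0},
    {"dx":0.817,"dy":0.248,"jaw":0},
    {"dx":0.817,"dy":0.248,"jaw":0},
    {"dx":0.817,"dy":0.248,"jaw":0},
    {"dx":0.817,"dy":0.248,"jaw":0},
    {"dx":0.817,"dy":0.248,"jaw":0},
  ],
)

```text
$.commands[0]: bad value
```

```bash
python3 - <<'E'
from rig import env,cams,spotter
from h import *
s=env.get_state(); print(s['time'],s['ee_pos'],s['tcp_rot'],s['contact_force'])
f=cams.grab_frame("wrist"); cv2.imwrite("pics/wrist1.png",f["img"])
np.savez("wrist1.npz",**{k:f[k] for k in("img","depth","camera_matrix","cam_to_world")})
print(f["cam_to_world"].round(2))
for q in("lever_left_top","start_top"):
    for r in spotter.spot_in(q,f)[:3]: print(q,r["score"],r["centre"],px2w(f,*r["centre"]))
E
```

```text
2.0 [ 431.21666395 -187.69612137  231.47461575] [1.79980098e+02 1.33728923e-02 9.49070673e+01] [-0.63841718 -1.16048582 -1.03380184]
[[ 1.0000e+00  8.0000e-02  3.0000e-02  4.2524e+02]
 [ 9.0000e-02 -9.5000e-01 -2.9000e-01 -1.1320e+02]
 [ 0.0000e+00  2.9000e-01 -9.6000e-01  3.7384e+02]
 [ 0.0000e+00  0.0000e+00  0.0000e+00  1.0000e+00]]
```

View pics/wrist1.png

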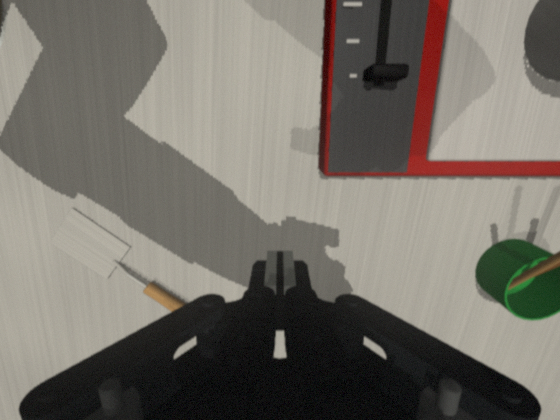

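Emit:
play_rows(
  commands=[
    {"dx":0.77,"dy":0.248,"dz":0,"wx":0,"wy":0,"wz":0,"jaw":0},
    {"dx":0.77,"dy":0.248,"dz":0,"wx":0,"wy":0,"wz":0,"jaw":0},
    {"dx":0.77,"dy":0.248,"dz":0,"wx":0,"wy":0,"wz":0,"jaw":0},
    {"dx":0.77,"dy":0.248,"dz":0,"wx":0,"wy":0,"wz":0,"jaw":0},
    {"dx":0.77,"dy":0.248,"dz":0,"wx":0,"wy":0,"wz":0,"jaw":0},
    {"dx":0.77,"dy":0.248,"dz":0,"wx":0,"wy":0,"wz":0,"jaw":0},
    {"dx":0.77,"dy":0.248,"dz":0,"wx":0,"wy":0,"wz":0,"jaw":0},
  ],
)

```text
time: 3.02
ee_pos: [504.3, 124.8, 231.0]
tcp_rot: [-180.0, 0.0, 94.6]
contact_force: [0.4, -0.6, -0.3]
finger_gap: -0.002
```

```bash
python3 - <<'E'
from rig import env,cams,spotter
from h import *
s=env.get_state(); print(s['time'],s['ee_pos'],s['tcp_rot'],s['contact_force'])
f=cams.grab_frame("wrist"); cv2.imwrite("pics/wrist2.png",f["img"])
np.savez("wrist2.npz",**{k:f[k] for k in("img","depth","camera_matrix","cam_to_world")})
for q in("lever_left_top","start_top"):
    for r in spotter.spot_in(q,f)[:3]: print(q,r["score"],r["centre"],px2w(f,*r["centre"]))
E
```

```text
3.025 [504.26695347 124.78838647 230.96953183] [-1.79959238e+02  3.95034832e-02  9.46357033e+01] [ 0.39980621 -0.57742676 -0.31942142]
lever_left_top 0.84 [279.0, 145.0] [499.77995563 177.66033229  92.35071048]
start_top 0.73 [278.4, 227.1] [506.07464214  91.73866788  81.91334507]
```

View pics/wrist2.png

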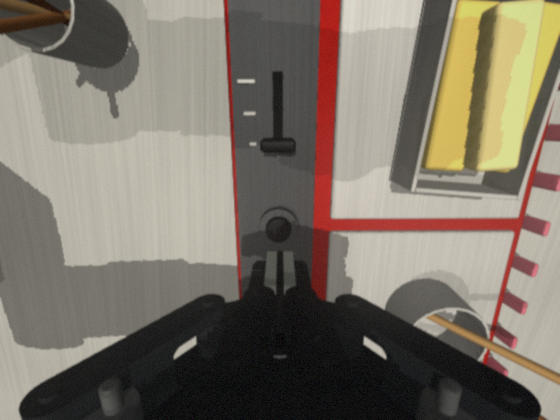

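Emit:
play_rows(
  commands=[
    {"dx":0.038,"dy":-0.001,"dz":0,"wx":0,"wy":0,"wz":0,"jaw":0},
    {"dx":0.038,"dy":-0.001,"dz":0.15,"wx":0,"wy":0,"wz":0,"jaw":0},
    {"dx":0.038,"dy":-0.001,"dz":0.28,"wx":0,"wy":0,"wz":0,"jaw":0},
    {"dx":0.038,"dy":-0.001,"dz":0.36,"wx":0,"wy":0,"wz":0,"jaw":0},
    {"dx":0.038,"dy":-0.001,"dz":0.395,"wx":0,"wy":0,"wz":0,"jaw":0},
    {"dx":0.038,"dy":-0.001,"dz":0.395,"wx":0,"wy":0,"wz":0,"jaw":0},
    {"dx":0.038,"dy":-0.001,"dz":0.395,"wx":0,"wy":0,"wz":0,"jaw":0},
  ],
)

```text
time: 4.05
ee_pos: [503.9, 140.8, 74.8]
tcp_rot: [179.8, -0.0, 94.7]
contact_force: [-0.2, 0.1, 0.7]
finger_gap: -0.005
```

Emit:
play_rows(
  commands=[
    {"dx":0.035,"dy":-0.003,"dz":0.005,"wx":0,"wy":0,"wz":0,"jaw":0},
    {"dx":0.06,"dy":-0.003,"dz":0.005,"wx":0,"wy":0,"wz":0,"jaw":0},
    {"dx":0.08,"dy":-0.003,"dz":0.005,"wx":0,"wy":0,"wz":0,"jaw":0},
    {"dx":0.1,"dy":-0.003,"dz":0.005,"wx":0,"wy":0,"wz":0,"jaw":0},
    {"dx":0.12,"dy":-0.003,"dz":0.005,"wx":0,"wy":0,"wz":0,"jaw":0},
    {"dx":0.14,"dy":-0.003,"dz":0.005,"wx":0,"wy":0,"wz":0,"jaw":0},
    {"dx":0.16,"dy":-0.003,"dz":0.005,"wx":0,"wy":0,"wz":0,"jaw":0},
    {"dx":0.18,"dy":-0.003,"dz":0.005,"wx":0,"wy":0,"wz":0,"jaw":0},
    {"dx":0.195,"dy":-0.003,"dz":0.005,"wx":0,"wy":0,"wz":0,"jaw":0},
    {"dx":0.195,"dy":-0.003,"dz":0.005,"wx":0,"wy":0,"wz":0,"jaw":0},
  ],
)

```text
time: 5.3
ee_pos: [494.8, 219.0, 71.1]
tcp_rot: [-180.0, -0.0, 94.7]
contact_force: [-0.3, 0.5, -0.3]
finger_gap: 0.0
```

```bash
python3 - <<'E'
from rig import env,cams,spotter
from h import *
s=env.get_state(); print(s['time'],s['ee_pos'],s['contact_force'])
f=cams.grab_frame("wrist"); cv2.imwrite("pics/wrist3.png",f["img"])
E
```

```text
5.3 [494.81686105 219.02161585  71.11332853] [-0.31069378  0.52727718 -0.28328529]
```

View pics/wrist3.png

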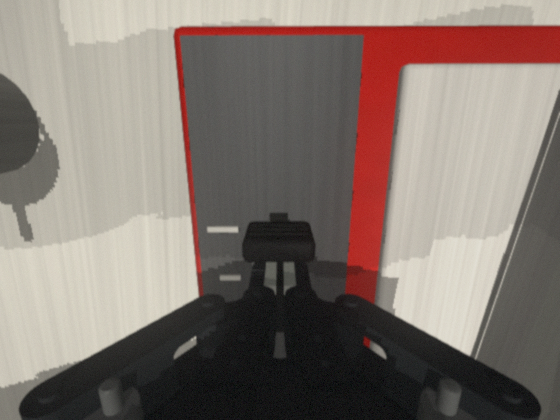

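The lever has moved ahead to the longest mark at (223,229), with no contact force left, so it has snapped on. I'll feel gently for the stop.

Emit:
play_rows(
  commands=[
    {"dx":0.007,"dy":0,"dz":0,"wx":0,"wy":0,"wz":0,"jaw":0},
    {"dx":0.012,"dy":0,"dz":0,"wx":0,"wy":0,"wz":0,"jaw":0},
    {"dx":0.015,"dy":0,"dz":0,"wx":0,"wy":0,"wz":0,"jaw":0},
  ],
)

```text
time: 5.72
ee_pos: [494.7, 220.7, 71.2]
tcp_rot: [-180.0, 0.5, 94.5]
contact_force: [0.3, -15.1, 3.0]
finger_gap: -0.004
```

Emit:
play_rows(
  commands=[
    {"dx":-0.03,"dy":0,"dz":0,"wx":0,"wy":0,"wz":0,"jaw":0},
    {"dx":-0.05,"dy":0,"dz":0,"wx":0,"wy":0,"wz":0,"jaw":0},
    {"dx":-0.05,"dy":0,"dz":-0.1,"wx":0,"wy":0,"wz":0,"jaw":0},
    {"dx":-0.05,"dy":0,"dz":-0.2,"wx":0,"wy":0,"wz":0,"jaw":0},
    {"dx":-0.2,"dy":0.001,"dz":-0.25,"wx":0,"wy":0,"wz":0,"jaw":0},
    {"dx":-0.334,"dy":0.002,"dz":-0.25,"wx":0,"wy":0,"wz":0,"jaw":0},
    {"dx":-0.334,"dy":0.002,"dz":-0.25,"wx":0,"wy":0,"wz":0,"jaw":0},
    {"dx":-0.334,"dy":0.002,"dz":-0.25,"wx":0,"wy":0,"wz":0,"jaw":0},
  ],
)

```text
time: 6.72
ee_pos: [506.0, 91.1, 171.2]
tcp_rot: [-180.0, -0.0, 94.6]
contact_force: [-0.6, -0.6, -0.0]
finger_gap: -0.003
```

```bash
python3 - <<'E'
from rig import env,cams,spotter
from h import *
s=env.get_state(); print(s['time'],s['ee_pos'],s['tcp_rot'],s['contact_force'])
f=cams.grab_frame("wrist"); cv2.imwrite("pics/wrist4.png",f["img"])
for q in("lever_left_top","start_top"):
    for r in spotter.spot_in(q,f)[:3]: print(q,r["score"],r["centre"],px2w(f,*r["centre"]))
E
```

```text
6.725 [506.0377441   91.08562336 171.15088756] [-1.79987223e+02 -3.83452773e-02  9.46081793e+01] [-0.56373243 -0.60388737 -0.04453575]
lever_left_top 0.73 [363.0, 177.2] [575.43901606 125.63477599  65.89285662]
lever_left_top 0.57 [280.4, 14.2] [495.5598234  232.83995033  91.35163158]
start_top 0.68 [276.1, 217.9] [503.82367511  88.44782089  82.37513147]
```

View pics/wrist4.png

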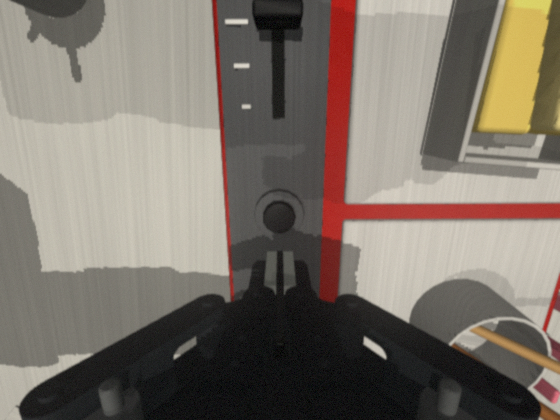

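The left lever now sits at the longest mark (279,12). The button is at (279,217), directly under the fingertips. Pressing it next.

Emit:
play_rows(
  commands=[
    {"dx":-0.002,"dy":0,"dz":0.13,"wx":0,"wy":0,"wz":0,"jaw":0},
    {"dx":-0.002,"dy":0,"dz":0.2,"wx":0,"wy":0,"wz":0,"jaw":0},
    {"dx":-0.002,"dy":0,"dz":0.215,"wx":0,"wy":0,"wz":0,"jaw":0},
    {"dx":-0.002,"dy":0,"dz":0.228,"wx":0,"wy":0,"wz":0,"jaw":0},
    {"dx":-0.002,"dy":0,"dz":0.238,"wx":0,"wy":0,"wz":0,"jaw":0},
    {"dx":-0.002,"dy":0,"dz":0.242,"wx":0,"wy":0,"wz":0,"jaw":0},
    {"dx":-0.002,"dy":0,"dz":0.242,"wx":0,"wy":0,"wz":0,"jaw":0},
  ],
)

```text
time: 7.75
ee_pos: [506.9, 91.0, 76.0]
tcp_rot: [179.9, -0.1, 94.7]
contact_force: [-2.1, 2.1, 7.3]
finger_gap: -0.002
```

Emit:
play_rows(
  commands=[
    {"dx":0,"dy":0,"dz":-0.05,"wx":0,"wy":0,"wz":0,"jaw":0},
    {"dx":0,"dy":0,"dz":-0.15,"wx":0,"wy":0,"wz":0,"jaw":0},
    {"dx":0,"dy":0,"dz":-0.28,"wx":0,"wy":0,"wz":0,"jaw":0},
    {"dx":-0.1,"dy":0,"dz":-0.38,"wx":0,"wy":0,"wz":0,"jaw":0},
    {"dx":-0.1,"dy":0,"dz":-0.38,"wx":0,"wy":0,"wz":0,"jaw":0},
    {"dx":-0.1,"dy":0,"dz":-0.38,"wx":0,"wy":0,"wz":0,"jaw":0},
  ],
)

```text
time: 8.5
ee_pos: [509.5, 50.4, 226.3]
tcp_rot: [180.0, 0.0, 94.6]
contact_force: [-1.2, 0.0, -0.7]
finger_gap: 0.003
```

```bash
python3 - <<'E'
from rig import env,cams,spotter
from h import *
s=env.get_state(); print(s['time'],s['ee_pos'],s['contact_force'],abs(s['qvel']).max())
f=cams.grab_frame("wrist"); cv2.imwrite("pics/wrist5.png",f["img"])
for q in("lever_left_top","start_top"):
    for r in spotter.spot_in(q,f)[:3]: print(q,r["score"],r["centre"],px2w(f,*r["centre"]))
f=cams.grab_frame("scene"); cv2.imwrite("pics/scene5.png",f["img"])
E
```

```text
8.5 [509.50391176  50.41046581 226.27053277] [-1.23001653  0.00844734 -0.66049504] 1.6488057782728378
start_top 0.85 [277.4, 163.1] [505.05899791  85.46008014  81.08162107]
```

View pics/wrist5.png

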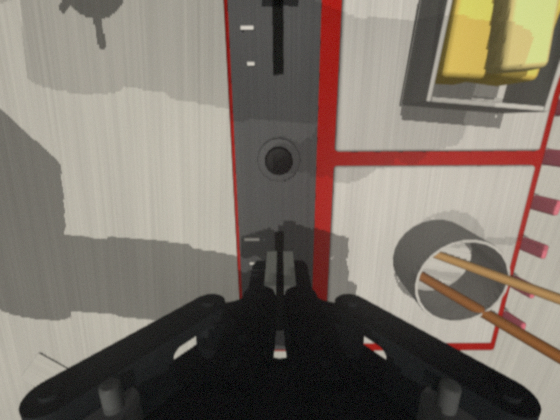

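View pics/scene5.png

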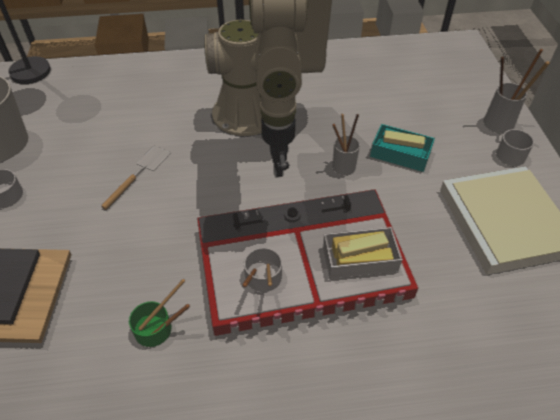

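The left lever is at (347,201), where the fit puts full at (349,200). The right lever is still off at (238,219). The button is back up and the tins haven't moved.

```bash
python3 -c "
from rig import job_done
print(job_done())"
```

```text
the job is handed in; nothing more can be done
None
```

I pushed the left lever, the one for the plate under the grey loaf tin, through both notches to its end stop. Then I pressed the start button and let it go. The job was handed in at about 8.6 s, with the arm clear of everything.

- **Lever:** it held against about 15 N at the end of its slot, well over the 8 N detent. In the pictures it stands at the longest mark. Its measured top was y ≈ 233 mm, against about 241 mm expected. It was only partly in view for that reading, and the scene camera and the force both agree with full.
- **Start button:** it went down to z = 76 mm (the full 6 mm) at about 7 N. The camera then read its top at about 81 mm, so it is back up. The network's readings of its position varied by several mm, but the press depth and force show it was hit.
- **Everything else:** the right lever is still off. The tins, jug, scraper and look-alikes look unmoved in the last scene picture.

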